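Pop open the sample hatch of a field analyser

TASK

Open the sample hatch for the next rock: with a fingertip, press the orange pad on its lid once, gently, until it gives, then let go so that the hatch pops up, and do not push it again. Keep clear and watch for a second or two that it stays wide open by itself. Leave the battery hatch with the blue pad shut, and do not move the rocks or the jar.

Things in the scene. Friction and masses are not known exactly. Their poses are not given: they have to be found in the camera images.
- analyser: Analyser: sand-gold metal instrument box fixed to the table, about 150 x 130 mm, 102 mm high to the lid, one of two look-alikes; its grey lid, the sample hatch, carries an ORANGE press pad. Origin at the centre of the underside; its x points from its front (robot side) to the hinge side.
- sample_hatch (a joint): Angle (rad) of the sample hatch. 0 to 0.01 = shut and latched, negative = pressed in (stop at -0.10), positive = open (stop at 1.25). Push-push latch: pressing the pad about 5 to 10 mm frees it (about 4 N, then a hard stop at 10 mm); when the finger withdraws, a damped spring swings it up in about 1 s and holds it. Forced shut, it would latch again.
- sample_pad_top (a point): Centre of the top face of the orange press pad (round, 36 mm across, raised 4 mm from the lid), 106 mm above the table when shut. It moves with the lid: x points towards the hinge (always on the side away from the robot), z out of the lid's face. The lid is a flat plate 128 mm wide along y; its front edge lies 35 mm before the pad's centre, its hinge 105 mm behind it.
- sample_hatch_hinge (a point): Middle of the hinge line of the sample hatch, 94 mm above the table, fixed to the box, 105 mm behind the pad; the hinge line runs along its y.
- battery_hatch (a joint): Angle (rad) of the battery hatch, the like lid with the BLUE press pad on the other box; same mechanism; 0 = shut. It must stay shut.
- battery_pad_top (a point): Centre of the top face of the BLUE press pad on the battery hatch; same build and axes as the orange one.
- red_rock: Loose rust-red rock, about 58 x 43 x 36 mm; origin at the centre of its underside. Leave it alone.
- tan_rock: Loose sandy-yellow rock, about 51 x 51 x 40 mm; origin at the centre of its underside. Leave it alone.
- jar: Loose glass sample jar with a black cap, 52 mm across, 62 mm high; origin at the centre of its underside. Leave it alone.
- sample_pad: The orange press pad itself, firm rubber, moulded onto the sample hatch and moving with it; origin at the centre of its underside, 4 mm below its top face.

How it is judged:
By the outcome, as a careful person would: the job done as asked, in the order asked, and still so for the second after the job is handed in, with the robot touching nothing.
It also fails if it takes over 35 s, if anything falls off the work surface, if the arm or the gripper's body presses on something with over 40 N, if the wrist force passes 120 N, or if a joint passes its speed limit or range.

ROBOT

A 6-joint arm with a two-finger parallel gripper is mounted at the origin on the work surface. World frame = base frame: x ahead of the robot, y to its left, z up, the work surface at z = 0. Lengths are in m, angles in rad, forces in N, time in s.
With the tool pointing down it reaches from about 0.375 to 0.825 m from the base axis. Payload 5.5 kg.
Tool frame: the origin (TCP) lies at the very end of the fingers, on their centre line; the grasp point (between the pads) lies 19 mm behind it; x points along the fingers, z is the direction in which the jaws open and shut, and the axes are right-handed (so a half turn about x gives the same grasp; the last joint's range is limited). The gripper opens to 85 mm and grips with 20 to 120 N. Pads are 22 mm wide; open, the fingers measure 114 mm over their backs; the gripper's body (76 mm by 85 mm) begins 54 mm behind the grasp point. The pads swing forward as they close: fully open they stand 13 mm farther back than shut.
Start: joints at [-1.327, 0.314, -0.047, 1.21, 0, 1.571], TCP at [0.145, -0.582, 0.231] pointing down, gripper open.
Joint ranges: [-2.67, 2.67], [-0.69, 1.73], [-1.03, 1.25], [-2.08, 2.16], [-1.42, 1.45], [-3.14, 3.14]. Speed limits (rad/s): [2.39, 2.39, 3.01, 3.14, 3.14, 3.14].

INTERFACE

Orientations are given as a unit quaternion [w, x, y, z].
In Python, from station import sensors, imaging, r gives the robot as it stands.
- The arm moves only by the tool jog_arm, never from a script. Its argument "motion" is a list of rows, each a list of 3 entries, a list of its own where there are three numbers: the shift along the tool's x, y, z in mm, then the turn, a rotation vector about the tool's x, y, z in degrees, then the finger opening in mm, from 0 to 85.4. A call has 1 to 20 rows; each row shifts and turns the commanded pose from where the row before left it, along the tool's axes as they then stand; what a row does not reach is not made up. A row lasts 1/8 s, in which the tool goes at most 62.5 mm and 10.7 degrees, less where a joint would pass 70% of its speed; a pose out of reach is approached as far as the arm can. A call with a gripper value outside its range is refused whole. The fingers move at their own pace and stop on an object; the grip force is fixed at half the most. Time passes only in rows, so rows that do not move let the fingers close. It gives the time, the measured TCP pose, the force and the opening at its end, in the units of the state.
- sensors.state(): the state, without advancing time (a new reading comes with each control period).
- imaging.get_image(name): name is "scene" or "top"; returns the picture (384x512x3 uint8, red, green, blue); there is no depth.
- imaging.camera_model(name): a dict with "K" (3x3 intrinsics, pixels), "k1" (the pictures are not rectified: a ray, as slopes to the right and down, at radius r is drawn at 1 + k1 r^2 times it, then the intrinsics apply), "view" (4x4, takes a point from world to camera coordinates). Camera axes: x right, y down, z forward; pixel columns grow to the right and rows downward; lengths in m; the calibration is good to about 2 mm. A picture is of the moment at which its call begins. camera_model takes no time and is no camera call.
- r.close_job(): hands the job in, once; it reports no verdict.
The state is a dict: "clock": time; "joint_pos": joint angles; "qd": joint speeds; "joint_torque": joint torques, N m; "eef_pos": TCP position; "tcp_rot": TCP orientation; "contact_force": force on the tool from outside, world axes, zero at the start; "torque": the same for the moment, N m; "gripper_width": opening from 0.0 (shut) to 1.0 (fully open).
Only numpy, scipy, OpenCV 4.12 (cv2) and the standard library are available. Lean on these libraries where they do the work, as an engineer would, in place of code of your own. Each camera call takes 0.05 s, during which the arm holds its last target.

## Working session

There is one attempt and no reset: what is moved stays moved. The work goes in short steps, Python scripts to look and compute and a tool call to move; the robot and the scene stay as the last step left them, time stands still between calls to the robot, and variables do not carry over. Pictures are saved under pics/ and viewed, and the job is handed in when it is done.

Besides the shell and the picture viewer there is one more tool, called after "Request:" as name(argument=value, ...), one argument or row to a line, values as JSON. jog_arm: Moves the arm, as the interface text tells. Its arguments: {"type":"object","properties":{"motion":{"type":"array"}},"required":["motion"]}

```bash
mkdir -p pics; python3 - <<'E'
from station import sensors, imaging, r
import cv2
for n in("scene","top"):
    im=imaging.get_image(n); cv2.imwrite(f"pics/{n}0.png",im[:,:,::-1]); print(n,imaging.camera_model(n))
print(sensors.state())
E
```

```text
scene {'K': array([[464.40120362,   0.        , 249.47721675],
       [  0.        , 464.40120362, 194.59369088],
       [  0.        ,   0.        ,   1.        ]]), 'k1': -0.006553476886494378, 'view': array([[-0.67734031,  0.73536037,  0.02133609,  0.39202484],
       [ 0.41759884,  0.40820348, -0.81177653, -0.16987128],
       [-0.60565775, -0.54093904, -0.58357831,  1.4984578 ],
       [ 0.        ,  0.        ,  0.        ,  1.        ]])}
top {'K': array([[354.82581595,   0.        , 258.78191333],
       [  0.        , 354.82581595, 187.16360263],
       [  0.        ,   0.        ,   1.        ]]), 'k1': 0.027046833854545704, 'view': array([[-0.00772735, -0.9999651 , -0.00317621,  0.01503811],
       [-0.98950798,  0.00810473, -0.14425074,  0.57086642],
       [ 0.14427145,  0.00202821, -0.98953607,  0.8656896 ],
       [ 0.        ,  0.        ,  0.        ,  1.        ]])}
{'clock': 0.1, 'joint_pos': array([-1.32701121e+00,  3.14142629e-01, -4.79723505e-02,  1.21021840e+00,
        1.50656500e-05,  1.57082021e+00]), 'qd': array([ 0.00063233, -0.00201355,  0.00255034,  0.0011384 ,  0.00096849,
       -0.00064802]), 'joint_torque': array([ 7.24993479e-04, -5.40765917e+01,  3.40541589e+01,  1.11408380e-02,
        8.67618928e-05,  5.90197928e-06]), 'eef_pos': array([ 0.14470462, -0.581748  ,  0.23053135]), 'tcp_rot': array([ 0.55665539,  0.43584009,  0.55750511, -0.43516232]), 'contact_force': array([-0.9244616 ,  0.29420351, -0.44500273]), 'torque': array([-0.02276896,  0.02094895,  0.02481502]), 'gripper_width': 0.9998010383291039}
```

View pics/scene0.png

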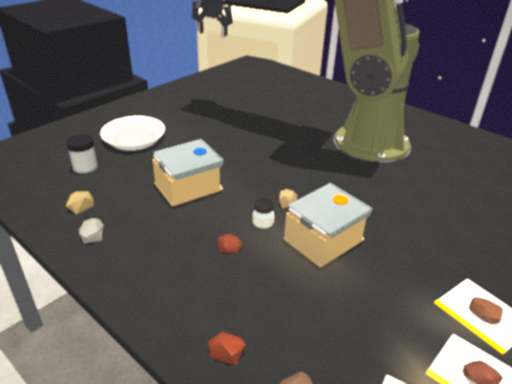

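View pics/top0.png

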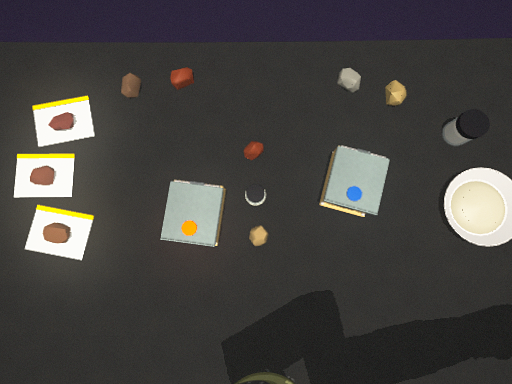

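The top view shows the orange pad at about (190,228) on the left box and the blue pad at (354,194). The scene view has orange at (341,200) and blue at (200,152). The tan rock and the jar stand beside the orange box on its +x image side.

```bash
cat > h.py <<'E'
from station import sensors, imaging, r
import cv2, numpy as np
from scipy.spatial.transform import Rotation as R
def ray(n,uv):
    m=imaging.camera_model(n);K=m['K'];d=np.array([m['k1'],0,0,0,0])
    p=cv2.undistortPoints(np.array([[uv]],float),K,d)[0,0]
    V=m['view'];o=-V[:3,:3].T@V[:3,3];return o,V[:3,:3].T@np.array([p[0],p[1],1])
def onz(n,uv,z):
    o,d=ray(n,uv);return o+d*(z-o[2])/d[2]
def blob(im,h0,h1):
    hsv=cv2.cvtColor(im,cv2.COLOR_RGB2HSV);m=cv2.inRange(hsv,(h0,200,150),(h1,255,255))
    n,l,s,c=cv2.connectedComponentsWithStats(m);return [(s[i][4],c[i]) for i in range(1,n) if s[i][4]>20]
E
python3 - <<'E'
from h import *
for n in("scene","top"):
    im=cv2.imread(f"pics/{n}0.png")[:,:,::-1].copy()
    for k,a in(("or",(10,22)),("blue",(100,125))):
        for s,c in blob(im,*a): print(n,k,s,c,onz(n,c,.106))
for uv in((162,240),(217,245),(224,186),(172,181)): print(uv,onz("top",uv,.102))
print(R.from_quat(sensors.state()['tcp_rot'],scalar_first=True).as_matrix())
im=cv2.imread("pics/top0.png")[160:270,140:290]
cv2.imwrite("pics/crop.png",cv2.resize(im,None,fx=5,fy=5,interpolation=2))
E
```

```text
top or 169 [188.8816568  227.50295858] [0.46781978 0.17410709 0.106     ]
top blue 26 [356.96153846 191.26923077] [ 0.5498547  -0.22141354  0.106     ]
(162, 240) [0.43960982 0.23676409 0.102     ]
(217, 245) [0.42692902 0.10864426 0.102     ]
(224, 186) [0.56561899 0.0933083  0.102     ]
(172, 181) [0.57870582 0.21748297 0.102     ]
[[-3.56390425e-04  9.70437056e-01  2.41354083e-01]
 [ 1.49524294e-03  2.41354345e-01 -9.70435904e-01]
 [-9.99998819e-01  1.50289240e-05 -1.53705553e-03]]
```

View pics/crop.png

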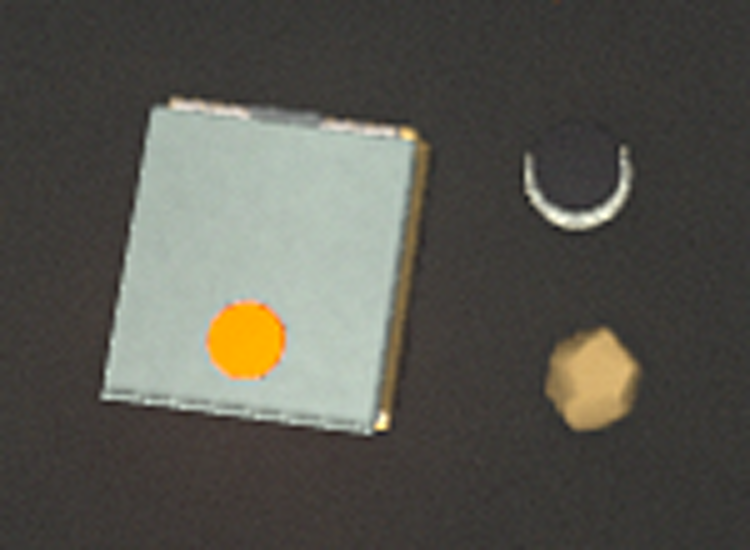

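```bash
python3 - <<'E'
from h import *
im=cv2.imread("pics/scene0.png")[:,:,::-1].copy()
m=cv2.inRange(cv2.cvtColor(im,cv2.COLOR_RGB2HSV),(8,220,200),(25,255,255));m[:, :320]=0;m[:,365:]=0;m[220:]=0;m[:180]=0
v,u=np.nonzero(m);c=(u.mean(),v.mean());print(len(u),c,onz("scene",c,.106))
s=sensors.state();p0=s['eef_pos'];M=R.from_quat(s['tcp_rot'],scalar_first=True).as_matrix()
tgt=np.array([.466,.173]);R0=np.hypot(*p0[:2]);a0=np.arctan2(p0[1],p0[0]);R1=np.hypot(*tgt);a1=np.arctan2(tgt[1],tgt[0])
N=18;p=p0[:2]
for k in range(1,N+1):
    f=k/N;a=a0+f*(a1-a0);q=(R0+f*(R1-R0))*np.array([np.cos(a),np.sin(a)])
    ap=a0+(k-1)/N*(a1-a0);d=q-p;e=np.array([np.cos(ap),np.sin(ap)]);t=np.array([-e[1],e[0]])
    print([0,round(1e3*d@t,1),round(1e3*d@e,1)],np.degrees(-(a1-a0)/N).round(2));p=q
E
```

```text
81 (np.float64(340.0246913580247), np.float64(199.3827160493827)) [0.46763249 0.1752939  0.106     ]
[0, np.float64(55.4), np.float64(-8.3)] -5.36
[0, np.float64(54.9), np.float64(-8.3)] -5.36
[0, np.float64(54.4), np.float64(-8.2)] -5.36
[0, np.float64(53.8), np.float64(-8.2)] -5.36
[0, np.float64(53.3), np.float64(-8.2)] -5.36
[0, np.float64(52.8), np.float64(-8.2)] -5.36
[0, np.float64(52.2), np.float64(-8.1)] -5.36
[0, np.float64(51.7), np.float64(-8.1)] -5.36
[0, np.float64(51.2), np.float64(-8.1)] -5.36
[0, np.float64(50.6), np.float64(-8.1)] -5.36
[0, np.float64(50.1), np.float64(-8.0)] -5.36
[0, np.float64(49.6), np.float64(-8.0)] -5.36
[0, np.float64(49.0), np.float64(-8.0)] -5.36
[0, np.float64(48.5), np.float64(-8.0)] -5.36
[0, np.float64(48.0), np.float64(-7.9)] -5.36
[0, np.float64(47.5), np.float64(-7.9)] -5.36
[0, np.float64(46.9), np.float64(-7.9)] -5.36
[0, np.float64(46.4), np.float64(-7.9)] -5.36
```

Both cameras agree on the pad to about 1 mm: (0.468, 0.175).

Request:
jog_arm(
  motion=[
    [[0,55,-8],[-5.4,0,0],0],
    [[0,55,-8],[-5.4,0,0],0],
    [[0,54,-8],[-5.4,0,0],0],
    [[0,54,-8],[-5.4,0,0],0],
    [[0,53,-8],[-5.4,0,0],0],
    [[0,53,-8],[-5.4,0,0],0],
    [[0,52,-8],[-5.4,0,0],0],
    [[0,52,-8],[-5.4,0,0],0],
    [[0,51,-8],[-5.4,0,0],0],
    [[0,51,-8],[-5.4,0,0],0],
    [[0,50,-8],[-5.4,0,0],0],
    [[0,50,-8],[-5.4,0,0],0],
    [[0,49,-8],[-5.4,0,0],0],
    [[0,49,-8],[-5.4,0,0],0],
    [[0,48,-8],[-5.4,0,0],0],
    [[0,48,-8],[-5.4,0,0],0],
    [[0,47,-8],[-5.4,0,0],0],
    [[0,47,-8],[-5.4,0,0],0],
    [[0,0,0],[0,0,0],0],
    [[0,0,0],[0,0,0],0],
  ],
)

```text
clock: 2.6
eef_pos: [0.4605, 0.1732, 0.2311]
tcp_rot: [0.695, -0.13, 0.695, 0.13]
contact_force: [0.2, 0.6, 0.6]
gripper_width: -0.0
```

```bash
cat > st.py <<'E'
from h import *
s=sensors.state();M=R.from_quat(s['tcp_rot'],scalar_first=True).as_matrix()
print(s['clock'],s['eef_pos'].round(4),s['contact_force'].round(2),s['gripper_width'],s['joint_pos'].round(2))
for t in([.467,.1745,.112],):
    print(((M.T@(np.array(t)-s['eef_pos']))*1e3).round(1))
print(M.round(3))
E
python3 st.py
```

```text
2.6 [0.4605 0.1732 0.2311] [0.18 0.6  0.61] -0.0003853413142250422 [ 0.36  0.11 -0.3   1.16 -0.    1.56]
[119.1  -1.1   6.6]
[[-0.    -0.361  0.933]
 [-0.001  0.933  0.361]
 [-1.    -0.001 -0.   ]]
```

Request:
jog_arm(
  motion=[
    [[35,-1,5],[0,0,0],0],
    [[35,0,0],[0,0,0],0],
    [[30,0,0],[0,0,0],0],
    [[10,0,0],[0,0,0],0],
    [[0,0,0],[0,0,0],0],
    [[0,0,0],[0,0,0],0],
  ],
)

```text
clock: 3.35
eef_pos: [0.4667, 0.1744, 0.1225]
tcp_rot: [0.696, -0.13, 0.694, 0.13]
contact_force: [-0.1, -0.5, 0.4]
gripper_width: -0.001
```

```bash
python3 st.py; python3 - <<'E'
from h import *
im=imaging.get_image("scene")[110:290,220:440,::-1]
cv2.imwrite("pics/s1.png",cv2.resize(im,None,fx=3.5,fy=3.3))
E
```

```text
3.35 [0.4667 0.1744 0.1225] [-0.08 -0.51  0.44] -0.0011760210958743453 [ 0.36  0.2  -0.46  0.91 -0.    1.56]
[10.5  0.   0.3]
[[ 0.002 -0.36   0.933]
 [ 0.001  0.933  0.36 ]
 [-1.    -0.     0.002]]
```

View pics/s1.png

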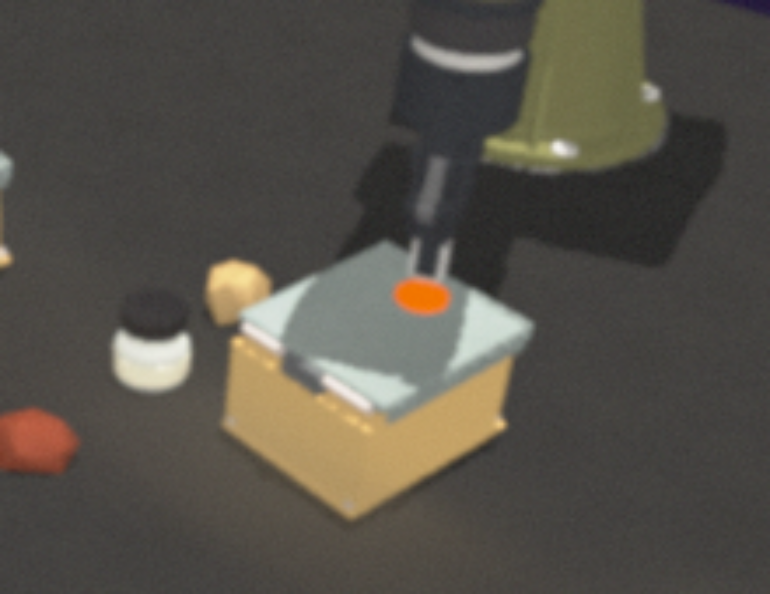

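The fingertip is directly above the orange pad at about crop (425,290). Next comes a gentle descent.

Request:
jog_arm(
  motion=[
    [[8,0,0],[0,0,0],0],
    [[4,0,0],[0,0,0],0],
    [[2,0,0],[0,0,0],0],
    [[2,0,0],[0,0,0],0],
    [[2,0,0],[0,0,0],0],
    [[0,0,0],[0,0,0],0],
  ],
)

```text
clock: 4.15
eef_pos: [0.4653, 0.1744, 0.1033]
tcp_rot: [0.695, -0.13, 0.695, 0.13]
contact_force: [-2.8, -0.3, 3.6]
gripper_width: -0.001
```

Request:
jog_arm(
  motion=[
    [[2,0,0],[0,0,0],0],
    [[2,0,0],[0,0,0],0],
    [[0,0,0],[0,0,0],0],
  ],
)

```text
clock: 4.53
eef_pos: [0.4653, 0.1744, 0.0991]
tcp_rot: [0.695, -0.13, 0.695, 0.13]
contact_force: [-2.7, 0.3, 3.3]
gripper_width: 0.003
```

Request:
jog_arm(
  motion=[
    [[1,0,0],[0,0,0],0],
    [[0.5,0,0],[0,0,0],0],
    [[0,0,0],[0,0,0],0],
  ],
)

```text
clock: 4.9
eef_pos: [0.4654, 0.1744, 0.0977]
tcp_rot: [0.695, -0.13, 0.695, 0.13]
contact_force: [-3.3, 0.3, 4.1]
gripper_width: 0.003
```

Pressed about 8 mm at about 4 N, short of the hard stop. Now a fast withdrawal.

Request:
jog_arm(
  motion=[
    [[-62,0,0],[0,0,0],0],
    [[-62,0,0],[0,0,0],0],
    [[-60,0,-10],[0,0,0],0],
    [[-50,0,-20],[0,0,0],0],
    [[-30,0,-20],[0,0,0],0],
    [[0,0,0],[0,0,0],0],
    [[0,0,0],[0,0,0],0],
    [[0,0,0],[0,0,0],0],
  ],
)

```text
clock: 5.9
eef_pos: [0.4189, 0.1562, 0.3602]
tcp_rot: [0.694, -0.13, 0.696, 0.13]
contact_force: [0.2, -0.4, 0.5]
gripper_width: -0.0
```

```bash
python3 st.py; python3 - <<'E'
from h import *
im=imaging.get_image("scene")[:,:,::-1]
cv2.imwrite("pics/s2.png",im)
E
```

```text
5.9 [0.4189 0.1562 0.3602] [ 0.24 -0.36  0.5 ] -0.0004664369352346284 [ 0.36  0.   -0.13  1.45 -0.    1.56]
[248.1  -0.3  52. ]
[[-0.002 -0.361  0.933]
 [-0.001  0.933  0.361]
 [-1.    -0.    -0.002]]
```

View pics/s2.png

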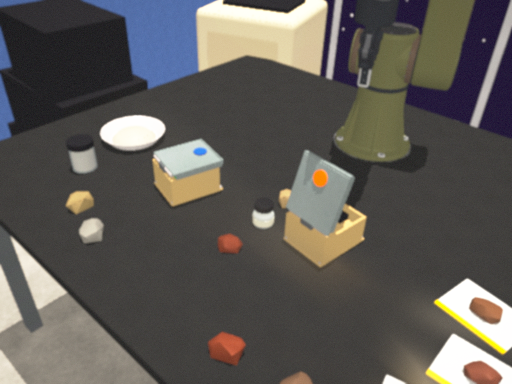

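The sample hatch is up, with its orange pad at (320,178). The blue hatch is shut and the fingertip is clear at (365,80). I'll hold and watch.

Request:
jog_arm(
  motion=[
    [[0,0,0],[0,0,0],0],
    [[0,0,0],[0,0,0],0],
    [[0,0,0],[0,0,0],0],
    [[0,0,0],[0,0,0],0],
    [[0,0,0],[0,0,0],0],
    [[0,0,0],[0,0,0],0],
    [[0,0,0],[0,0,0],0],
    [[0,0,0],[0,0,0],0],
    [[0,0,0],[0,0,0],0],
    [[0,0,0],[0,0,0],0],
    [[0,0,0],[0,0,0],0],
    [[0,0,0],[0,0,0],0],
    [[0,0,0],[0,0,0],0],
    [[0,0,0],[0,0,0],0],
    [[0,0,0],[0,0,0],0],
    [[0,0,0],[0,0,0],0],
  ],
)

```text
clock: 7.95
eef_pos: [0.4189, 0.1563, 0.3618]
tcp_rot: [0.695, -0.13, 0.695, 0.13]
contact_force: [0.1, 0.5, -0.0]
gripper_width: -0.004
```

```bash
python3 - <<'E'
from h import *
a=imaging.get_image("scene");b=imaging.get_image("top")
cv2.imwrite("pics/s3.png",cv2.resize(np.hstack([a,b])[:,:,::-1],(800,300),interpolation=cv2.INTER_AREA))
p=cv2.imread("pics/s2.png")[:,:,::-1];d=np.abs(a.astype(int)-p).max(2)>60
v,u=np.nonzero(d);print(len(u),(u.min(),u.max(),v.min(),v.max()) if len(u) else '')
m=cv2.inRange(cv2.cvtColor(a,cv2.COLOR_RGB2HSV),(5,220,200),(25,255,255));m[:, :290]=0;m[:,365:]=0;m[220:]=0;m[:140]=0
v,u=np.nonzero(m);uv=np.array([u.mean(),v.mean()]);print("pad px",uv)
M=imaging.camera_model("scene");h=np.array([.467,.1745,.106]);yaw=-.124;ex=np.array([np.cos(yaw),np.sin(yaw),0])
for t in(0.8,1,1.1,1.2,1.25):
    hg=np.array([*(h+.105*ex)[:2],.094]);q=hg+ex*(-.105*np.cos(t)+.012*np.sin(t))+np.array([0,0,.105*np.sin(t)+.012*np.cos(t)])
    c=M['view'][:3,:3]@q+M['view'][:3,3];print(t,(M['K']@c/c[2])[:2])
# rocks / jar check in top, moved?
t0=cv2.imread("pics/top0.png")[:,:,::-1]
for n,s in(("jar",np.s_[180:212,240:270]),("tan",np.s_[222:250,246:272]),("red",np.s_[138:162,242:266])):
    print(n,cv2.phaseCorrelate(t0[s].mean(2).astype(np.float32),b[s].mean(2).astype(np.float32)))
E
```

```text
0 
pad px [319.75352113 177.86619718]
0.8 [331.98856335 179.14115086]
1 [326.97700179 177.68503886]
1.1 [324.09112842 177.61721323]
1.2 [320.98572226 178.00617903]
1.25 [319.36005871 178.37402386]
jar ((0.029808271680529685, 0.02477988734844061), 0.981108679374059)
tan ((0.48725062143600617, -0.18203107028325327), 0.9571300006207125)
red ((-0.1829371798379853, 0.3219102289117117), 1.0599875118997362)
```

View pics/s3.png

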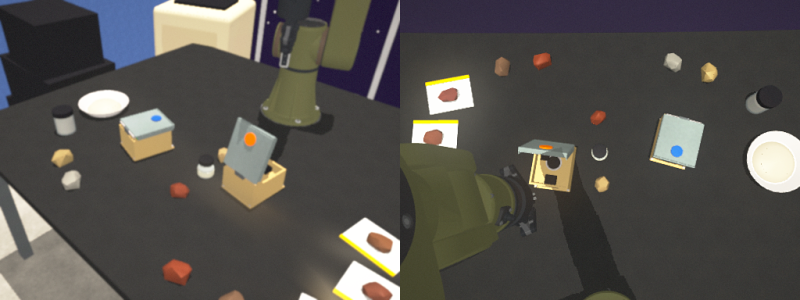

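The hatch sits at about 1.24 rad, its full-open stop. The scene hasn't changed over 2 s, the blue hatch is shut, and the rocks and jar are in place. I'm handing the job in.

```bash
python3 -c "
from station import r
print(r.close_job())"
```

```text
the job is handed in; nothing more can be done
None
```

The sample hatch is open and the job is handed in. With the fingers shut, I pressed the orange pad once, about 8 mm at 4 N vertical (about 5 N in all), then pulled straight up and clear.

- **Hatch:** it popped up to about 1.24 rad, close to its 1.25 stop. The scene image showed no change over the next 2 s, with the arm well away and no contact force.
- **Everything else:** the blue battery hatch still looked shut. The jar and both rocks showed image shifts under about 0.5 px, the largest being the tan rock at 0.49 px, which I put down to noise and lighting.
- **Time:** about 8 s on the robot's clock.

No check failed or disagreed.

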